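Set the mounting press for the board and feed it to the gate

TASK

One board lies between the guides of the mounting press's feed table; another waits on the side rest. First turn the press's gap lever to the mark for the thickness of the board on the feed table (one rib for the thin board, three ribs for the thick one), then push that board along the guides until its leading edge is flush against the steel gate in front of the rollers. Keep the lever on its mark, and leave the waiting board and everything else on the table alone.

Things in the scene. Friction and masses are not known exactly. Their poses are not given: they have to be found in the camera images.
- press: grey cold-mounting roller press, fixed. Origin: on the feed centreline at table height. +y: feed direction, to the rollers; +x: across, to the side rest; z up. Feed table: x -75 to 75, y -200 to 50, top 45 above the work surface, aluminium guides 8 high on it, inner faces at x = -53 and 53. Roller housing behind the gate: x -105 to 105, y 55 to 240, flat top 125 above the work surface
- gap_lever (a joint): angle (rad) of the gap lever, a 115 mm steel lever lying on top of the press housing that turns about a vertical axis; 0 to 1.9, growing anticlockwise seen from above. At angle q it points along the press's +y turned anticlockwise by (q - 0.95). One-rib mark 0.45, two ribs 0.95, three ribs 1.45. Starts between 0.66 and 1.24. Stays where left (friction 0.15 N m, 1.5 N at the knob)
- knob (a point): middle of the upright black knob at the outer end of the gap lever, 100 mm from the pivot: round, 26 mm diameter, 50 mm tall, its foot 143 and its top 193 above the work surface (this point 168); the lever arm below it is 14 wide with its top at 143; free space all round the knob above the cover
- lever_pivot (a point): point on the lever's vertical turning axis, at the height of the housing's top (125 above the work surface)
- mark_one (a point): middle of the one-rib mark: a single white radial rib on the housing's top, 26 long, 3 high, 131 mm from the pivot. For boards about 10 thick; lever angle 0.45
- mark_two (a point): middle of the two-rib mark, for boards about 18 thick; lever angle 0.95
- mark_three (a point): middle of the three-rib mark, for boards about 26 thick; lever angle 1.45
- side_rest (a point): middle of the top of the plywood side rest beside the feed table, 120 (x) x 300 (y), 45 above the work surface, no guides or rollers: a board and a tape roll wait there
- gate (a point): middle of the foot of the steel gate's face, at feed-table height (45), where the leading edge of a fed board arrives; the gate is 34 high, 168 wide and rigid. Axes as the press's
- board_thin: the thin board: flat wooden board, white paper on top, 100 wide (x, across the feed) x 130 long (y, along the feed) x 10 thick, about 120 g. Lies loose and square to the press, either on the feed table between the guides, leading (+y) edge 45 to 85 short of the gate, or on the side rest. Slides easily. Origin: centre of its underside; z up
- board_thick: the thick board: flat wooden board, white paper on top, 100 wide (x, across the feed) x 130 long (y, along the feed) x 26 thick, about 260 g. Lies loose and square to the press, either on the feed table between the guides, leading (+y) edge 45 to 85 short of the gate, or on the side rest. Slides easily. Origin: centre of its underside; z up
- tape_roll: bystander: brown ring of tape, 84 diameter, 24 high, on the side rest. Origin: centre of underside
- brush: bystander: paint brush 200 long lying on the table beyond the roller housing. Origin: near its middle
- glue_jar: bystander: jar, 68 diameter, 90 high, on the table off the open end of the feed table. Origin: centre of underside
- paint_bottle: bystander: bottle, 56 diameter, 160 high, standing on the table. Origin: centre of underside
- art_box: bystander: blue flat box 270 x 150 x 55, on the right of the table. Origin: centre of underside
- sketchbooks: bystander: pile of three sketchbooks 150 x 210 x 40, on the left of the table. Origin: centre of underside
- brush_mug: bystander: white cup, 80 diameter, 95 high. Origin: centre of underside
Things that resemble listed ones, but are neither listed nor needed, are in the scene too. Of the things shaped like the board_thin, the wooden one is meant. Of the things shaped like the board_thick, the wooden one is meant.

How it is judged:
On the way, in this order (a step that is already met when the one before it is completed fails the run):
1. the lever stands on the mark for the board on the feed table (within 0.09 rad), while that board is still at least 25 mm short of the gate (((x of board_thin in the frame of press between -0.02 and 0.08 m and value of joint gap_lever between 0.36 and 0.54 rad and y of board_thin in the frame of press below -0.035 m) or (x of board_thick in the frame of press between -0.02 and 0.08 m and value of joint gap_lever between 1.36 and 1.54 rad and y of board_thick in the frame of press below -0.035 m))), for 0.2 s.
2. that board is against the gate, the lever still on its mark (((x of board_thin in the frame of press between -0.02 and 0.08 m and value of joint gap_lever between 0.36 and 0.54 rad and y of board_thin in the frame of press above -0.015 m and z of board_thin in the frame of press between 0.04 and 0.05 m and angle between board_thin's own z axis and vertical below 0.06 rad and linear speed of board_thin below 0.01 m/s and x of board_thick in the frame of press above 0.12 m and z of board_thick in the frame of press above 0.04 m) or (x of board_thick in the frame of press between -0.02 and 0.08 m and value of joint gap_lever between 1.36 and 1.54 rad and y of board_thick in the frame of press above -0.015 m and z of board_thick in the frame of press between 0.04 and 0.05 m and angle between board_thick's own z axis and vertical below 0.06 rad and linear speed of board_thick below 0.01 m/s and x of board_thin in the frame of press above 0.12 m and z of board_thin in the frame of press above 0.04 m))), for 0.2 s.
At the end, for the whole second after the job is handed in: The board that lay on the feed table lies flat on it between the guides, at rest, its leading edge within 5 mm of the gate; the lever stands within 0.09 rad of the mark for that board (0.45 if it is the thin one, 1.45 if it is the thick one); the other board still lies on the side rest (((x of board_thin in the frame of press between -0.02 and 0.08 m and value of joint gap_lever between 0.36 and 0.54 rad and y of board_thin in the frame of press above -0.015 m and z of board_thin in the frame of press between 0.04 and 0.05 m and angle between board_thin's own z axis and vertical below 0.06 rad and linear speed of board_thin below 0.01 m/s and x of board_thick in the frame of press above 0.12 m and z of board_thick in the frame of press above 0.04 m) or (x of board_thick in the frame of press between -0.02 and 0.08 m and value of joint gap_lever between 1.36 and 1.54 rad and y of board_thick in the frame of press above -0.015 m and z of board_thick in the frame of press between 0.04 and 0.05 m and angle between board_thick's own z axis and vertical below 0.06 rad and linear speed of board_thick below 0.01 m/s and x of board_thin in the frame of press above 0.12 m and z of board_thin in the frame of press above 0.04 m))); the robot touches nothing.
It fails at once if the board waiting on the side rest is moved (more than 20 mm) ((x of board_thin in the frame of press above 0.08 m and distance of board_thin from where it was at the start of the episode above 0.02 m) or (x of board_thick in the frame of press above 0.08 m and distance of board_thick from where it was at the start of the episode above 0.02 m)).
It fails at once if a bystander is shifted more than 30 mm or knocked over (distance of any of tape_roll, brush, glue_jar, paint_bottle, art_box, sketchbooks, brush_mug from where it was at the start of the episode above 0.03 m or angle between any of glue_jar, paint_bottle, brush_mug's own z axis and vertical above 0.4 rad).
It also fails if it takes over 40 s, if anything falls off the work surface, if the arm or the gripper's body presses on something with over 40 N, if the wrist force passes 120 N, or if a joint passes its speed limit or range.

ROBOT

A 6-joint arm with a two-finger parallel gripper is mounted at the origin on the work surface. World frame = base frame: x ahead of the robot, y to its left, z up, the work surface at z = 0. Lengths are in m, angles in rad, forces in N, time in s.
With the tool pointing down it reaches from about 0.375 to 0.9 m from the base axis. Payload 3.1 kg.
Tool frame: the origin (TCP) lies on the centre line of the jaws, within the pads' length; the fingertips stand 19 mm ahead of it and the grasp point (between the pads) is the TCP; z points along the fingers, y is the line along which they close (so a half turn about z gives the same grasp; the last joint's range is limited). The gripper opens to 85 mm and grips with 20 to 120 N. Pads are 22 mm wide; open, the fingers measure 114 mm over their backs; the gripper's body (76 mm by 85 mm) begins 54 mm behind the grasp point. The pads swing forward as they close: fully open they stand 13 mm farther back than shut.
Start: joints at [0.957, 0.527, 1.433, -0, 1.181, -0.178], TCP at [0.264, 0.567, 0.25] pointing down, gripper open.
Joint ranges: [-3.08, 3.08], [-0.75, 2.2], [0.22, 2.44], [-1.43, 4.57], [0, 2.65], [-2.85, 2.85]. Speed limits (rad/s): [2.79, 2.79, 3.14, 3.14, 3.14, 3.14].

INTERFACE

Orientations are given as a unit quaternion [x, y, z, w].
In Python, from workcell import bot gives the robot as it stands.
- The arm moves only by the tool drive_tool, never from a script. Its argument "deltas" is a list of rows, each a list of 2 entries, a list of its own where there are three numbers: the shift along the tool's x, y, z in cm, then the turn about the tool's z in degrees. In form: [[[tx, ty, tz], roll], ...]. A call has 1 to 5 rows; each row is the pose to reach, as a shift and turn from the pose commanded when the call began, along the tool's axes at that moment; what a row does not reach only later rows make up. A row lasts 1/8 s, in which the tool goes at most 62.5 mm and 10.7 degrees, less where a joint would pass 70% of its speed; a pose out of reach is approached as far as the arm can. A call with a gripper value outside its range is refused whole. "fingers" is the finger opening in cm, from 0 to 8.54, set as the call begins (left out, the last holds). The fingers move at their own pace and stop on an object; "grip_force" is the grip in N (left out, the last holds). Time passes only in rows, so rows that repeat a pose let the fingers close. It gives the time, the measured TCP pose, the force, the opening and the grip force at its end, in the units of the state.
- bot.get_obs(): the state, without advancing time (a new reading comes with each control period).
- bot.snapshot(name): name is "scene" or "top"; returns a dict with "color" (420x560x3 uint8, blue, green, red), "range_z" (420x560 float32, m along the optical axis (not along the pixel's ray), 0 where there is no reading), "camera_matrix" (3x3 intrinsics, pixels), "dist" ([k1, k2, p1, p2, k3] as OpenCV has them; the pictures are not rectified), "R" (3x3) and "t" (3): a world point X has camera coordinates R X + t. Camera axes: x right, y down, z forward; pixel columns grow to the right and rows downward; lengths in m; the calibration is good to about 2 mm. A picture is of the moment at which its call begins.
- bot.hand_in(): hands the job in; it is judged then, once.
The state is a dict: "clock": time; "joint_pos": joint angles; "dq": joint speeds; "joint_torque": joint torques, N m; "ee_pos": TCP position; "tcp_rot": TCP orientation; "ft_force": force on the tool from outside, world axes, zero at the start; "wrist_torque": the same for the moment, N m; "finger_gap": finger opening in m; "grasp_force": force on a finger pad.
Only numpy, scipy, OpenCV 4.12 (cv2) and the standard library are available. Lean on these libraries where they do the work, as an engineer would, in place of code of your own. Each camera call takes 0.05 s, during which the arm holds its last target. There are 200 camera calls.

## Working session

There is one attempt and no reset: what is moved stays moved. The work goes in short steps, Python scripts to look and compute and a tool call to move; the robot and the scene stay as the last step left them, time stands still between calls to the robot, and variables do not carry over. Pictures are saved under pics/ and viewed, at most 10 in all, crops included, and the job is handed in when it is done.

Besides the shell and the picture viewer there is one more tool, called after "Call:" as a command line: name --argument value ..., lists and objects as JSON in quotes. drive_tool: Moves the arm, as the interface text tells. Its arguments: {"type":"object","properties":{"deltas":{"type":"array"},"fingers":{"type":"number"},"grip_force":{"type":"number"}},"required":["deltas"]}

```bash
mkdir -p pics; cat > h.py <<'E'
import numpy as np, cv2, pickle
from workcell import bot
def snap(n,tag):
    s=bot.snapshot(n); cv2.imwrite(f'pics/{tag}.png',s['color']); pickle.dump(s,open(f'{tag}.pkl','wb')); return s
def load(tag): return pickle.load(open(f'{tag}.pkl','rb'))
def ray(s,u,v):
    p=cv2.undistortPoints(np.array([[[u,v]]],float),s['camera_matrix'],np.array(s['dist'],float))[0,0]
    R=np.array(s['R']);t=np.array(s['t']); return -R.T@t, R.T@np.array([p[0],p[1],1])
def atz(s,u,v,z):
    c,d=ray(s,u,v); return c+d*(z-c[2])/d[2]
def dep(s,u,v):
    c,d=ray(s,u,v); return c+d*s['range_z'][int(round(v)),int(round(u))]
E
python3 - <<'E'
from h import *
snap('top','t0');snap('scene','s0');o=bot.get_obs();print(o)
E
```

```text
{'clock': 0.1, 'joint_pos': array([ 9.56472193e-01,  5.28372889e-01,  1.43377340e+00,  2.03350607e-06,
        1.18141728e+00, -1.78514627e-01]), 'dq': array([ 1.15356350e-04, -1.43077548e-03, -1.71054844e-03, -8.28983514e-04,
        4.08506255e-04, -5.31751177e-05]), 'joint_torque': array([-3.16051119e-04, -4.43304169e+01, -1.78586179e+01, -2.67310652e-04,
        3.94256655e-03,  5.70694169e-06]), 'ee_pos': array([0.26346389, 0.56608244, 0.24943188]), 'tcp_rot': array([ 2.16184673e-01,  9.76351994e-01, -9.08669337e-04, -3.81369132e-04]), 'ft_force': array([0.12844788, 1.06329106, 0.01670463]), 'wrist_torque': array([-0.00018261, -0.03469311, -0.03395283]), 'grasp_force': 0.0, 'finger_gap': 0.08553719817497782}
```

View pics/t0.png

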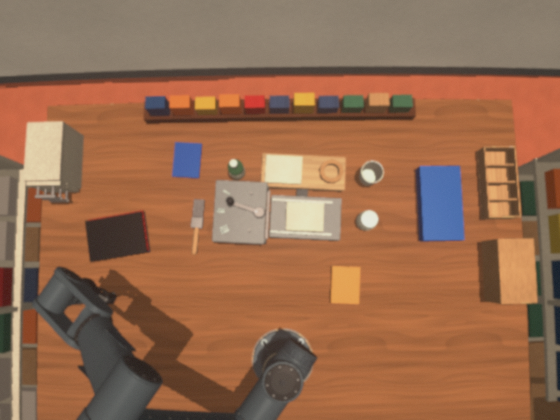

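View pics/s0.png

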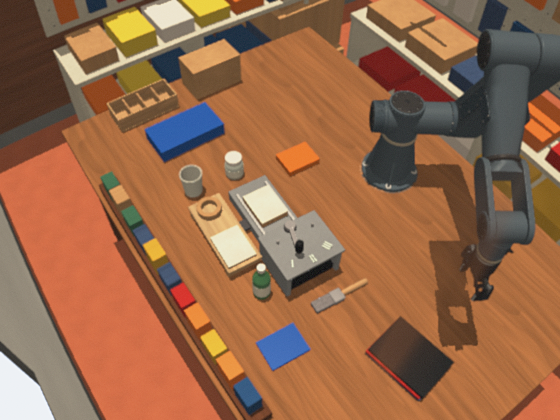

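```bash
python3 - <<'E'
from h import *
t=load('t0');s=load('s0')
a=cv2.resize(t['color'][140:255,195:390],None,fx=4,fy=4,interpolation=cv2.INTER_CUBIC)
cv2.imwrite('pics/t0c.png',a)
b=cv2.resize(s['color'][165:300,180:360],None,fx=4.4,fy=4.4,interpolation=cv2.INTER_CUBIC)
cv2.imwrite('pics/s0c.png',b)
for n,u,v in [('boardfeed',305,215),('board side',283,170),('table',281,227),('table2',278,216),('rest',305,172),('restR',318,160),('house',255,190),('knob',231,201),('pivot',259,212)]:
    print(n,dep(t,u,v).round(4))
E
```

```text
boardfeed [ 0.5051 -0.0862  0.0728]
board side [ 0.6704 -0.0118  0.0508]
table [ 0.4669 -0.0019  0.0423]
table2 [0.5065 0.0082 0.0389]
rest [ 0.6634 -0.0907  0.0443]
restR [ 0.7093 -0.1393  0.0337]
house [0.5871 0.0846 0.125 ]
knob [0.5408 0.1591 0.1927]
pivot [0.5097 0.0709 0.1406]
```

View pics/t0c.png

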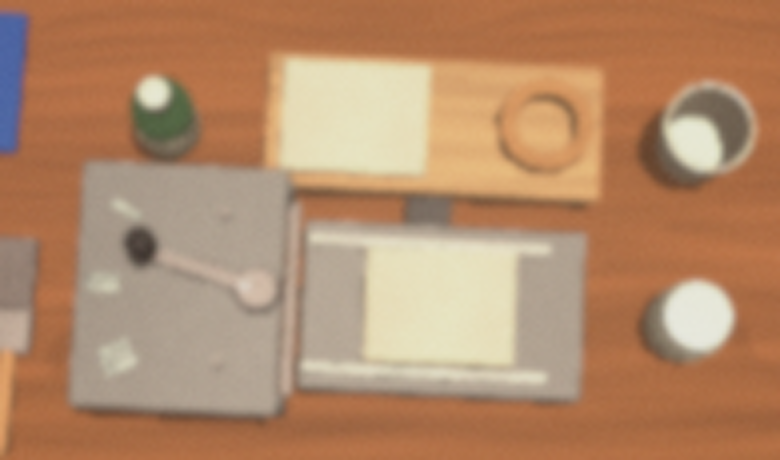

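View pics/s0c.png

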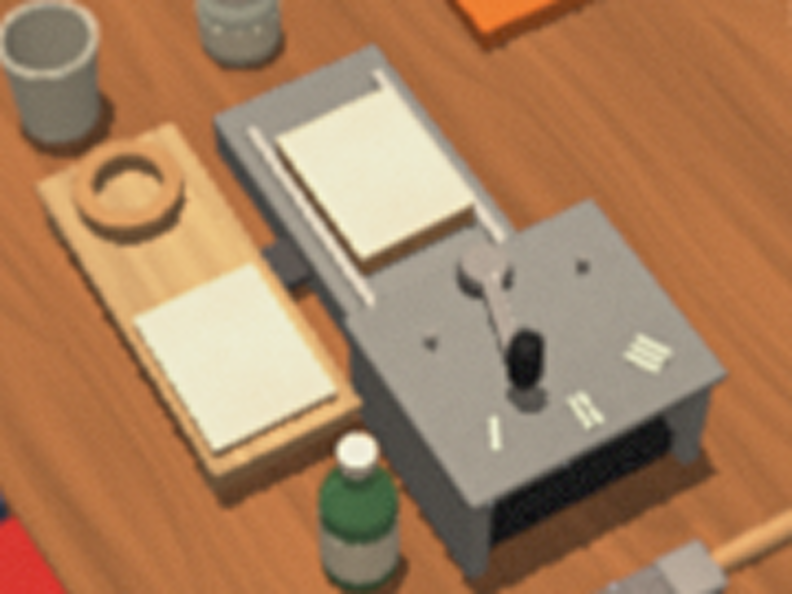

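```bash
cat >> h.py <<'E'
def P(s,x,y,z,f=4,ox=195,oy=140): return atz(s,(x+.5)/f-.5+ox,(y+.5)/f-.5+oy,z)
E
python3 - <<'E'
from h import *
t=load('t0')
z=t['range_z']
for n,r in [('feed board',(205,226,292,318)),('side board',(159,180,270,298))]:
    q=np.array([dep(t,u,v) for v in range(r[0],r[1],2) for u in range(r[2],r[3],2)]);print(n,np.median(q[:,2]))
for n,x,y,h in [('m1',125,210,.128),('m2',103,283,.128),('m3',117,357,.128),('piv',257,288,.14),('TL',86,162,.125),('TR',292,172,.125),('BL',70,404,.125),('BR',278,414,.125),('knob',140,246,.193),('bTL',366,247,.071),('bTR',517,250,.071),('bBL',363,360,.071),('bBR',514,366,.071),('feedTR',587,233,.045),('feedBR',580,401,.045),('gTop',551,249,.053),('gBot',548,378,.053),('gateT',300,205,.079),('gateB',288,393,.079),('jar',697,317,.09),('bottle',154,93,.16)]:
    print(n,P(t,x,y,h).round(4))
E
```

```text
feed board 0.0713828483610961
side board 0.05511026149760667
m1 [0.5807 0.1835 0.128 ]
m2 [0.5185 0.2021 0.128 ]
m3 [0.4557 0.1902 0.128 ]
piv [0.5111 0.0713 0.14  ]
TL [0.6232 0.2173 0.125 ]
TR [0.6119 0.0415 0.125 ]
BL [0.4168 0.2302 0.125 ]
BR [0.4062 0.0553 0.125 ]
knob [0.5404 0.1636 0.193 ]
bTL [ 0.5542 -0.0211  0.071 ]
bTR [ 0.5497 -0.1533  0.071 ]
bBL [ 0.455  -0.0171  0.071 ]
bBR [ 0.448  -0.1483  0.071 ]
feedTR [ 0.5678 -0.2186  0.045 ]
feedBR [ 0.4182 -0.2082  0.045 ]
gTop [ 0.5527 -0.1852  0.053 ]
gBot [ 0.4383 -0.1796  0.053 ]
gateT [0.5909 0.0361 0.079 ]
gateB [0.4267 0.0482 0.079 ]
jar [ 0.4866 -0.3061  0.09  ]
bottle [0.6745 0.1556 0.16  ]
```

Boards: the candidates are the white tops at (305,215) and (283,170). The feed board's top is at 71 mm, so it is the thick wooden one (three ribs). The waiting board is thin at 55 mm. The orange and blue sheets at (346,285) and (187,160) are decoys. The knob is at (230,201) and the mark_three ribs at (224,229). Press yaw is about -0.06, lever q about 0.70, and the target is 1.45.

Call:
drive_tool --deltas '[[[-4,-2.5,0],7],[[-8,-5,0],15],[[-13,-7.5,0],24],[[-18,-10.5,0],33],[[-22,-13,0],40]]' --fingers 7 --grip_force 20

```text
clock: 0.72
ee_pos: [0.4092, 0.3539, 0.25]
tcp_rot: [0.539, 0.842, -0.0, -0.0]
ft_force: [1.1, 1.0, -0.0]
finger_gap: 0.0703
grasp_force: 0.0
```

```bash
cat >> h.py <<'E'
from scipy.spatial.transform import Rotation as Ro
def to(p,yaw_y):
    "shift in tool cm and roll deg to bring TCP to p with tool y at world angle yaw_y (deg)"
    o=bot.get_obs(); R=Ro.from_quat(o['tcp_rot']).as_matrix()
    y=R[:,1]; a=np.degrees(np.arctan2(y[1],y[0]))
    print(o['clock'],o['ee_pos'].round(4),'yang',a.round(1),'F',o['ft_force'].round(1),'gap',o['finger_gap'])
    print('shift cm',(R.T@(np.array(p)-o['ee_pos'])*100).round(2),'roll',round(a-yaw_y,1))
E
python3 -c "
from h import *
to([.541,.166,.25],-3)"
```

```text
0.725 [0.4092 0.3539 0.25  ] yang 24.7 F [ 1.1  1.  -0. ] gap 0.07028863937412227
shift cm [-22.58   4.1    0.  ] roll 27.7
```

Call:
drive_tool --deltas '[[[-5,0.9,0],7],[[-10,1.8,0],14],[[-15.5,2.8,0],21],[[-20,3.6,0],27.7],[[-22.6,4.1,0],27.7]]'

```text
clock: 1.35
ee_pos: [0.5422, 0.1663, 0.2499]
tcp_rot: [0.724, 0.689, -0.0, -0.0]
ft_force: [0.9, 0.4, 0.1]
finger_gap: 0.07
grasp_force: 0.0
```

```bash
python3 -c "
from h import *
to([.541,.166,.176],-3)
t=snap('top','t1')
s=snap('scene','s1')
cv2.imwrite('pics/s1c.png',cv2.resize(s['color'][165:300,180:360],None,fx=4.4,fy=4.4,interpolation=cv2.INTER_CUBIC))
"
```

```text
1.35 [0.5422 0.1663 0.2499] yang -2.8 F [0.9 0.4 0.1] gap 0.0700161838402845
shift cm [-0.03 -0.12  7.39] roll 0.2
```

View pics/s1c.png

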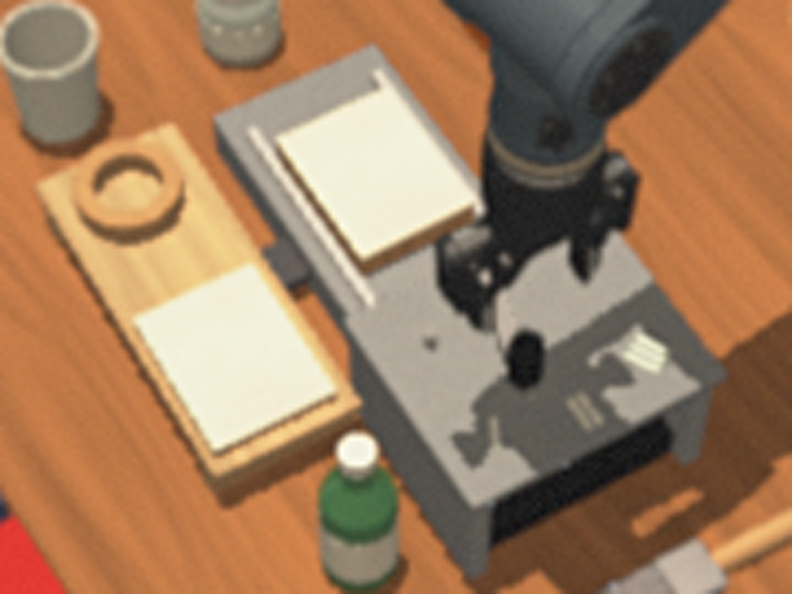

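The jaws straddle the knob at crop pixel (525,355), so I'll go down and close.

Call:
drive_tool --deltas '[[[0,-0.1,2.5],0],[[0,-0.1,5],0],[[0,-0.1,7.2],0],[[0,-0.1,7.2],0]]'

```text
clock: 1.95
ee_pos: [0.5379, 0.1691, 0.1765]
tcp_rot: [0.723, 0.691, -0.002, -0.002]
ft_force: [-0.3, -0.3, -0.1]
finger_gap: 0.0701
grasp_force: 0.0
```

Call:
drive_tool --deltas '[[[0,0,0],0],[[0,0,0],0],[[0,0,0],0],[[0,0,0],0]]' --fingers 2.4

```text
clock: 2.45
ee_pos: [0.542, 0.1691, 0.1798]
tcp_rot: [0.723, 0.69, 0.002, 0.001]
ft_force: [2.7, 3.6, 4.5]
finger_gap: 0.025
grasp_force: 20.1
```

```bash
python3 -c "
from h import *
to([.468,.162,.178],-3)
th=np.array([-.06,.44]);c=np.array([.511,.0713])
for q in np.linspace(.703,1.45,9):
    a=q-.95-.06; print(q.round(2),(c+.1*np.array([-np.sin(a),np.cos(a)])).round(4))"
```

```text
2.45 [0.542  0.1691 0.1798] yang -2.7 F [2.7 3.6 4.5] gap 0.025034791988403644
shift cm [-1.06 -7.36  0.14] roll 0.3
0.7 [0.5412 0.1666]
0.8 [0.5322 0.169 ]
0.89 [0.523  0.1706]
0.98 [0.5137 0.1713]
1.08 [0.5044 0.1711]
1.17 [0.4951 0.17  ]
1.26 [0.4859 0.1681]
1.36 [0.477  0.1654]
1.45 [0.4684 0.1618]
```

Call:
drive_tool --deltas '[[[0.2,-0.9,0],0],[[0.3,-1.8,0],0],[[0.3,-2.8,0],0],[[0.3,-3.7,0],0],[[0.1,-4.6,0],0]]'

```text
clock: 3.08
ee_pos: [0.4968, 0.1731, 0.1797]
tcp_rot: [0.723, 0.691, 0.004, 0.002]
ft_force: [4.4, 6.3, 4.3]
finger_gap: 0.0252
grasp_force: 20.2
```

Call:
drive_tool --deltas '[[[-0.2,-0.9,0],0],[[-0.5,-1.8,0],0],[[-0.9,-2.6,0],0],[[-0.9,-2.6,0],0],[[-0.9,-2.6,0],0]]'

```text
clock: 3.7
ee_pos: [0.4688, 0.164, 0.1794]
tcp_rot: [0.723, 0.691, 0.001, 0.001]
ft_force: [1.2, 1.4, 6.9]
finger_gap: 0.0252
grasp_force: 21.8
```

```bash
python3 -c "
from h import *
to([.468,.162,.178],-3)"
```

```text
3.7 [0.4688 0.164  0.1794] yang -2.6 F [1.2 1.4 6.9] gap 0.025232669611312337
shift cm [-0.2  -0.07  0.14] roll 0.4
```

Lever should be on its mark; I'll release, lift, and check.

Call:
drive_tool --deltas '[[[0,0,0],0],[[0,0,0],0],[[0,0,0],0],[[0,0,0],0]]' --fingers 6

```text
clock: 4.2
ee_pos: [0.4675, 0.1637, 0.178]
tcp_rot: [0.723, 0.69, -0.0, -0.0]
ft_force: [-0.1, -0.2, -0.3]
finger_gap: 0.06
grasp_force: 0.0
```

Call:
drive_tool --deltas '[[[0,0,-2],0],[[0,0,-4.5],0],[[0,0,-7],0],[[-3,0,-7],0],[[-7,0,-7],0]]'

```text
clock: 4.82
ee_pos: [0.4646, 0.0937, 0.2487]
tcp_rot: [0.723, 0.691, 0.0, 0.0]
ft_force: [-0.3, -0.2, 0.9]
finger_gap: 0.0598
grasp_force: 0.0
```

Call:
drive_tool --deltas '[[[-5,0,0],0],[[-10,1,0],0],[[-16,1.5,0],0],[[-22,2,0],0],[[-26,2,0],0]]' --fingers 5

```text
clock: 5.45
ee_pos: [0.4725, -0.1696, 0.2483]
tcp_rot: [0.724, 0.69, -0.0, 0.0]
ft_force: [-0.5, 0.5, -0.4]
finger_gap: 0.0501
grasp_force: 0.0
```

```bash
python3 -c "
from h import *
o=np.array([.5057,-.0112]); Y=np.array([.06,.998])
p=o-.172*Y; print(p)
to([*p,.12],-3.4)
s=snap('top','t2')
cv2.imwrite('pics/t2c.png',cv2.resize(s['color'][140:255,195:390],None,fx=4,fy=4,interpolation=cv2.INTER_CUBIC))
"
```

```text
[ 0.49538  -0.182856]
5.45 [ 0.4725 -0.1696  0.2483] yang -2.8 F [-0.5  0.5 -0.4] gap 0.05005635244226554
shift cm [-1.21  2.34 12.83] roll 0.6
```

View pics/t2c.png

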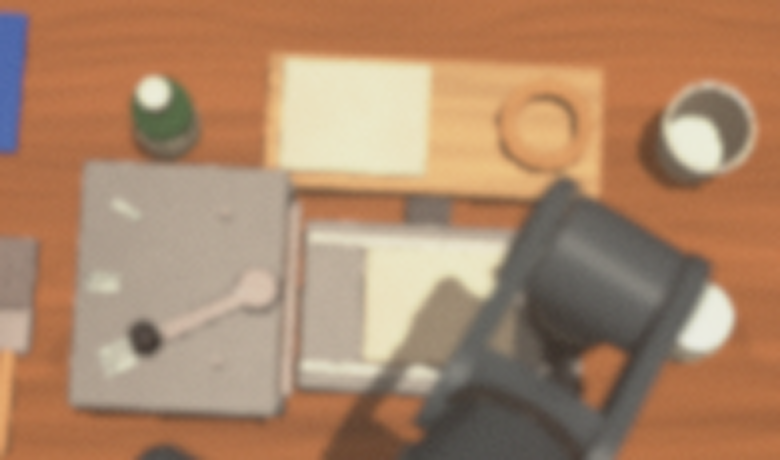

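```bash
python3 -c "
from h import *
t=load('t2'); k=P(t,145,338,.193)[:2]; d=k-[.511,.0713]; print(k,np.hypot(*d),.95+.06+np.arctan2(-d[0],d[1]))"
```

```text
[0.46534803 0.15955369] 0.09936204711795116 1.487376697263155
```

Call:
drive_tool --deltas '[[[-1.2,2.3,3],0.6],[[-1.2,2.3,8],0.6],[[-1.2,2.3,13],0.6],[[-1.2,2.3,16],0.6],[[-1.2,2.3,17.8],0.6]]'

```text
clock: 6.12
ee_pos: [0.4939, -0.1791, 0.0683]
tcp_rot: [0.727, 0.687, -0.0, -0.002]
ft_force: [-0.4, -0.3, 0.3]
finger_gap: 0.0498
grasp_force: 0.0
```

```bash
python3 -c "
from h import *
o=np.array([.5057,-.0112]); Y=np.array([.06,.998])
to([*(o-.086*Y),.070],-3.4)
s=snap('scene','s2')
cv2.imwrite('pics/s2c.png',cv2.resize(s['color'][145:280,190:370],None,fx=4.4,fy=4.4,interpolation=cv2.INTER_CUBIC))
"
```

```text
6.125 [ 0.4939 -0.1791  0.0683] yang -3.3 F [-0.4 -0.3  0.3] gap 0.049778599723175644
shift cm [ 8.23  0.19 -0.16] roll 0.1
```

View pics/s2c.png

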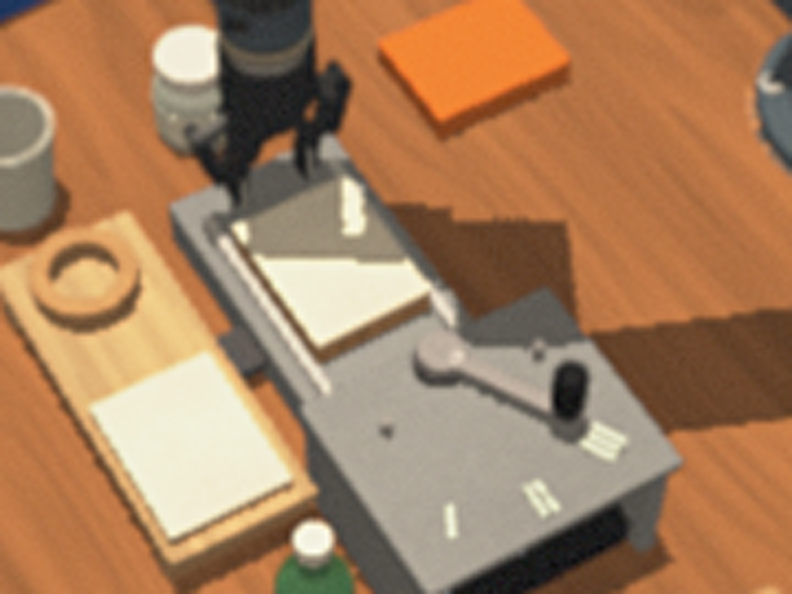

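```bash
python3 -c "
from h import *
t=load('s2'); f=lambda x,y,z:P(t,x,y,z,4.4,190,145)[:2]
k=f(570,371,.193);km=f(570,391,.168); p=f(440,353,.143); m=f(605,441,.128);m2=f(542,497,.128);m1=f(450,520,.128)
print(k,km,p,m,m2,m1)
a=lambda v:np.arctan2(-(v-p)[0],(v-p)[1])
print([a(v) for v in (k,km,m,m2,m1)])"
```

```text
[0.46901137 0.16078637] [0.46722934 0.16167039] [0.51243993 0.07219126] [0.45363389 0.18950351] [0.51734562 0.20117647] [0.58022597 0.18049857]
[np.float64(0.4557699349510873), np.float64(0.4678499589277678), np.float64(0.46466937996244273), np.float64(-0.038014711618801926), np.float64(-0.5592230187396121)]
```

Call:
drive_tool --deltas '[[[0.8,0,0],0],[[1.6,0,0],0],[[2.4,0.1,0],0],[[3.2,0.1,0],0],[[4.0,0.1,0],0]]'

```text
clock: 6.8
ee_pos: [0.4993, -0.1405, 0.0713]
tcp_rot: [0.727, 0.687, 0.0, 0.002]
ft_force: [-0.9, -4.8, 4.6]
finger_gap: 0.0493
grasp_force: 2.4
```

Call:
drive_tool --deltas '[[[0.6,0,0],0],[[1.2,0,0],0],[[1.8,0,0],0],[[2.4,0,0],0],[[3.0,0,0],0]]'

```text
clock: 7.42
ee_pos: [0.4998, -0.1097, 0.0703]
tcp_rot: [0.727, 0.687, -0.0, 0.0]
ft_force: [-0.7, -4.8, 5.0]
finger_gap: 0.05
grasp_force: 2.5
```

Call:
drive_tool --deltas '[[[0.3,0,0],0],[[0.6,0,0],0],[[0.9,0,0],0],[[0.9,0,0],0]]'

```text
clock: 7.92
ee_pos: [0.5002, -0.1004, 0.0701]
tcp_rot: [0.727, 0.687, 0.0, -0.0]
ft_force: [0.8, -2.4, 0.7]
finger_gap: 0.0499
grasp_force: 1.2
```

Keep creeping until the force rises.

Call:
drive_tool --deltas '[[[0.2,0,0],0],[[0.4,0,0],0],[[0.4,0,0],0]]'

```text
clock: 8.3
ee_pos: [0.5003, -0.0986, 0.0702]
tcp_rot: [0.727, 0.687, -0.001, 0.001]
ft_force: [-2.6, -11.6, 1.9]
finger_gap: 0.0499
grasp_force: 5.7
```

Call:
drive_tool --deltas '[[[0.2,0,0],0],[[0.4,0,0],0],[[0.4,0,0],0]]'

```text
clock: 8.68
ee_pos: [0.5005, -0.0984, 0.0702]
tcp_rot: [0.726, 0.688, -0.003, 0.002]
ft_force: [-7.1, -26.0, 0.5]
finger_gap: 0.05
grasp_force: 13.6
```

Call:
drive_tool --deltas '[[[0.2,0,0],0],[[0.3,0,0],0],[[0.3,0,0],0]]'

```text
clock: 9.05
ee_pos: [0.5006, -0.0982, 0.0704]
tcp_rot: [0.726, 0.688, -0.004, 0.004]
ft_force: [-13.1, -37.9, 0.1]
finger_gap: 0.0503
grasp_force: 19.4
```

The board is firmly against the gate at TCP y -0.098, as predicted. Backing off.

Call:
drive_tool --deltas '[[[-0.7,0,0],0],[[-1.4,0,0],0],[[-2.8,0,0],0],[[-4,0,0],0],[[-4,0,-2],0]]'

```text
clock: 9.68
ee_pos: [0.498, -0.1304, 0.0894]
tcp_rot: [0.727, 0.686, -0.0, -0.001]
ft_force: [-0.1, 0.5, 0.8]
finger_gap: 0.0504
grasp_force: 0.0
```

Call:
drive_tool --deltas '[[[0,0,-4],0],[[0,0,-9],0],[[0,0,-14],0],[[0,-5,-15],0],[[0,-5,-15],0]]'

```text
clock: 10.3
ee_pos: [0.4455, -0.1258, 0.241]
tcp_rot: [0.727, 0.686, -0.0, -0.001]
ft_force: [0.6, 0.6, 0.1]
finger_gap: 0.0501
grasp_force: 0.0
```

```bash
python3 -c "
from h import *
s=snap('scene','s3')
cv2.imwrite('pics/s3c.png',cv2.resize(s['color'][145:280,190:370],None,fx=4.4,fy=4.4,interpolation=cv2.INTER_CUBIC))
"
```

```text
(no output)
```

View pics/s3c.png

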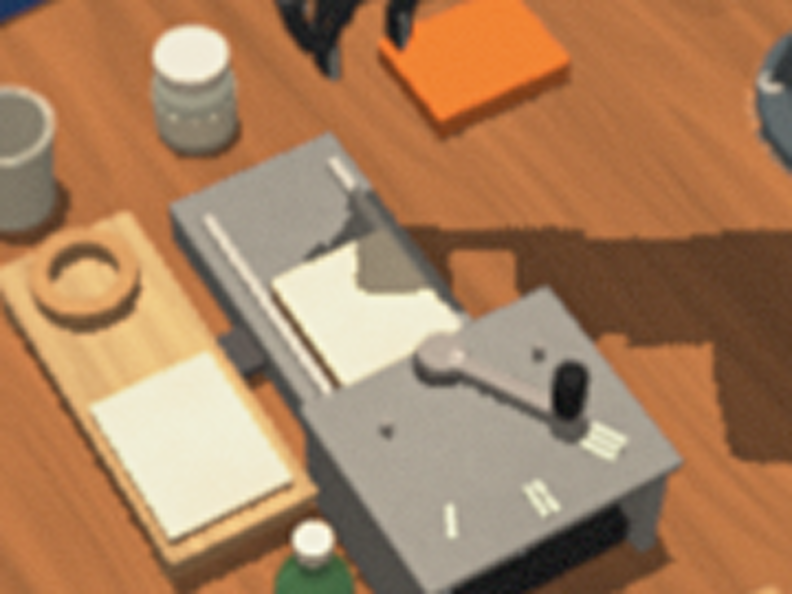

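The board's leading edge is hidden at the gate, around (345,390). The knob at (569,390) points at the three ribs, and the waiting board is unmoved.

```bash
python3 -c "
from h import *
t=load('s3'); o=np.array([.5057,-.0112]); Y=np.array([.06,.998])
for x,y in [(272,285),(360,238)]: print((P(t,x,y,.071,4.4,190,145)[:2]-o)@Y)
print(bot.hand_in())"
```

```text
-0.07513007198997243
-0.07965815466103629
the job is handed in; nothing more can be done
None
```

I turned the lever to the three-rib mark and pushed the thick board against the gate, with the waiting board and bystanders left alone. The job is handed in, but it returned no verdict.

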